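# Build up a pot-core choke on its mounting bolt

## Robot

A 6-joint arm with a two-finger parallel gripper is mounted at the origin on a cart in front of the work surface, level with it; the furniture and walls round the work are solid. World frame = base frame: x ahead of the robot, y to its left, z up, the work surface at z = 0. Lengths are in mm, angles in degrees, forces in N, time in s.
With the tool pointing down it reaches from about 300 to 850 mm from the base axis. Payload 4.2 kg.
Tool frame: the origin (TCP) lies midway between the tips of the shut fingers; the grasp point (between the pads) lies 19 mm behind it (env.grasp_offset is the distance from the TCP to the grasp point, in mm); z points along the fingers, y is the line along which they close (so a half turn about z gives the same grasp; the last joint's range is limited). The gripper opens to 91 mm and grips with 3 to 60 N. Pads are 32 mm wide; open, the fingers measure 118 mm over their backs; the gripper's body (76 mm by 178 mm) begins 60 mm behind the grasp point.
Start: joints at [-69.729, 18.312, 89.639, -0, 72.044, -1.146], TCP at [209.969, -535.31, 213.976] pointing down, gripper open.
Joint ranges: [-177.97, 177.97], [-48.28, 115.42], [12.27, 149.76], [-77.06, 257.06], [2.81, 150.46], [-146.56, 146.56]. Speed limits (degrees/s): [147.25, 147.25, 180, 180, 180, 180].

## Interface

Orientations are given as [roll, pitch, yaw] about the fixed x, y, z axes, in that order (R = Rz(yaw) Ry(pitch) Rx(roll)).
In Python, from workcell import env, optics gives the robot as it stands. The module is installed in compiled form; this text tells all that it offers.
- The arm moves only by the tool send_rows, never from a script. Its argument "targets" is a list that holds one entry, the list of rows, each a list of 7 numbers: the turn, a rotation vector about the world's x, y, z scaled (see below), then the shift along the world's x, y, z scaled (see below), then the closure, from -1 (fully open) to 1 (shut). In form: [[[rx, ry, rz, x, y, z, gripper], ...]]. A call has 1 to 12 rows; each row shifts and turns the commanded pose from where the row before left it; what a row does not reach is not made up. The controller multiplies each number of a shift by 0.2 m and each number of a turn by pi/2 rad. A row lasts 1/10 s, in which the tool goes at most 50 mm and 8.59 degrees, less where a joint would pass 70% of its speed; a pose out of reach is approached as far as the arm can. A call with a number of a shift or a turn outside -1 to 1 is refused whole. A call with a gripper value outside its range is refused whole. The fingers move at their own pace and stop on an object; "grip_force" is the grip in N (left out, the last holds). Time passes only in rows, so rows that do not move let the fingers close. It gives the time, the measured TCP pose, the force, the opening and the grip force at its end, in the units of the state.
- env.state(): the state, without advancing time (a new reading comes with each control period).
- optics.grab_frame(name): name is "side" or "top"; returns (picture, depth): 400x640x3 uint8, red, green, blue; 400x640 float32, mm along the optical axis (not along the pixel's ray), 0 where there is no reading.
- optics.camera_info(name): a dict with "camera_matrix" (3x3 intrinsics, pixels), "R" (3x3) and "t" (3): a world point X has camera coordinates R X + t. Camera axes: x right, y down, z forward; pixel columns grow to the right and rows downward; lengths in mm; the calibration is good to about 2 mm. A picture is of the moment at which its call begins. camera_info takes no time and is no camera call.
- env.job_done(): hands the job in; it is judged then, once.
Trained networks look in the newest picture that a camera, given by its name, has taken for a name from the list of things; names that differ only in an ending like _2 or _b are one class to them, and where a whole thing is asked for, a point or a joint stands for the part that bears it (a point fixed in the world has none). Each returns a list of dicts, best first, with "conf" (0 to 1); they miss things now and then, are a little off and sometimes report something else, mostly with a low value. They report only what shows in the picture. A call takes as long as a camera call. They do not tell look-alikes from the thing itself.
- optics.silhouettes(camera, name): "mask" (400x640 bool, what is visible of it) and "at" ([column, row] in pixels, amid what is visible of it).
- optics.place_of(camera, name): "at" ([column, row] in pixels: a listed point, or the origin of a listed thing).
The state is a dict: "time_s": time; "qpos": joint angles; "qvel": joint speeds; "effort": joint torques, N m; "ee_pos": TCP position; "ee_rot": TCP orientation; "force": force on the tool from outside, world axes, zero at the start; "torque": the same for the moment, N m; "gripper_width": finger opening in mm; "gripper_force": force on a finger pad.
Only numpy, scipy, OpenCV 4.12 (cv2) and the standard library are available. Lean on these libraries where they do the work, as an engineer would, in place of code of your own. Each camera call takes 0.05 s, during which the arm holds its last target. There are 200 camera calls.

## Task

Build up the pot-core choke on the upright bolt of the aluminium mounting plate, in this order: the white insulating disc flat on the plate, the ferrite half-core that lies open side up, the copper coil down inside that half, the other half-core (the one lying open side down) over the coil so that the two halves meet rim to rim, and the steel collar on top. Seat every part fully with the bolt through it, keep the half-cores the way up they lie, leave it all standing free, and do not shift the spanner, the fuse or the porcelain insulator.

Things in the scene. Friction and masses are not known exactly. Their poses are not given: they have to be found in the camera images.
- mount_plate: Fixed aluminium plate 6 mm thick on the bench, with an upright threaded bolt, 8 mm thick, top 94 mm above the bench, last 12 mm tapering to 3 mm. Origin: bolt axis at bench height, z up. The plate spans x -55 to 92, y -55 to 55 mm from the bolt; low screw heads at its corners; a fixed terminal strip (22 x 98, 16 mm high) lies on it along y, centred at x = 76 mm.
- insulating_disc: White plastic disc, diameter 50 mm, 8 mm thick, with an 12 mm hole through its middle; about 35 g; lies flat. Origin: centre of its underside, z up. Goes on first; seated, its underside is on the plate, 6 mm above the bench.
- core_lower: Ferrite half-core lying open side up: dark grey round pot, outer diameter 56 mm, 26 mm high, wall 5 mm, floor 6 mm, centre post of 20 mm as high as the rim, 12 mm hole through post and floor; about 150 g. Origin: centre of its underside (closed end), z up. Goes on second; seated, underside 14 mm and rim 40 mm above the bench.
- coil: Copper coil on a black bobbin: upright ring, outer diameter 40 mm, 38 mm high, hole 26 mm; about 120 g. Origin: centre of its underside, z up. Goes on third, over the post inside the lower half-core (3 mm play all round); seated, underside 20 mm and top 58 mm above the bench, so its upper 18 mm stand out of the pot and can be held meanwhile.
- core_upper: Ferrite half-core lying open side down, same size as the other (56 mm diameter, 26 mm high, cavity 46 mm wide, 20 mm deep): from above a flat dark grey disc with an 12 mm hole and two small lead holes; about 150 g. Origin: centre of its underside (the open rim), z up. Goes on fourth; seated, rim on rim, underside 40 mm and top 66 mm above the bench.
- collar: Steel clamping collar, diameter 36 mm, 10 mm high, upper edge chamfered, 12 mm hole; about 60 g; lies chamfer up. Origin: centre of its underside, z up. Goes on last; seated, its underside is 66 mm and its top 76 mm above the bench.
- spanner: Bystander: steel open spanner, 176 x 33 x 6 mm, lying loose to the left of the plate; its long axis is its own y, origin under its middle.
- fuse: Bystander: small white bottle-shaped fuse, diameter 23 mm, 50 mm high, standing loose at the right; origin under its middle.
- insulator: Bystander: white porcelain bobbin insulator, 42 mm diameter, 46 mm high, standing loose at the far left, near the edge of the bench; origin under its middle.
Things that resemble listed ones, but are neither listed nor needed, are in the scene too. What is shaped like the coil but purple or red is not meant.

How it is judged (in metres and radians):
At the end, for the whole second after the job is handed in: Undersides above the bench: disc 6 mm, lower half 14 mm, coil 20 mm, upper half 40 mm (rim to rim), collar 66 mm, each within 2 mm (coil -2/+4); within 5 mm of the bolt's axis (coil 8), level within 3.4 degrees; all released and at rest (horizontal distance between each of insulating_disc, core_lower, core_upper, collar and mount_plate below 0.005 m and z of insulating_disc in the frame of mount_plate between 0.004 and 0.008 m and angle between each of insulating_disc, core_lower, coil, core_upper, collar's own z axis and vertical below 0.06 rad and linear speed of each of insulating_disc, core_lower, coil, core_upper, collar below 0.02 m/s and angular speed of each of insulating_disc, core_lower, coil, core_upper, collar below 0.2 rad/s and z of core_lower in the frame of mount_plate between 0.012 and 0.016 m and horizontal distance between coil and mount_plate below 0.008 m and z of coil in the frame of mount_plate between 0.018 and 0.024 m and z of core_upper in the frame of mount_plate between 0.038 and 0.042 m and z of collar in the frame of mount_plate between 0.064 and 0.068 m); the robot touches nothing.
It fails at once if the spanner is shifted by more than 25 mm (distance of spanner from where it was at the start of the episode above 0.025 m).
It fails at once if the fuse is shifted by more than 25 mm (distance of fuse from where it was at the start of the episode above 0.025 m).
It fails at once if the porcelain insulator is shifted by more than 25 mm (distance of insulator from where it was at the start of the episode above 0.025 m).
It also fails if it takes over 120 s, if anything falls off the work surface, if the arm or the gripper's body presses on something with over 40 N, if the wrist force passes 120 N, or if a joint passes its speed limit or range.

## Working session

There is one attempt and no reset: what is moved stays moved. The work goes in short steps, Python scripts to look and compute and a tool call to move; the robot and the scene stay as the last step left them, time stands still between calls to the robot, and variables do not carry over. Pictures are saved under pics/ and viewed, at most 15 in all, crops included, and the job is handed in when it is done.

Besides the shell and the picture viewer there is one more tool, called as name([rows], argument=value, ...), one row to a line, values as JSON. send_rows: Moves the arm, as the interface text tells. Its arguments: {"type":"object","properties":{"targets":{"type":"array"},"grip_force":{"type":"number"}},"required":["targets"]}

```bash
mkdir -p pics
cat > h.py <<'E'
import numpy as np, cv2
from workcell import env, optics
def cloud(cam,depth):
    i=optics.camera_info(cam);K=np.array(i["camera_matrix"]);R=np.array(i["R"]);t=np.array(i["t"])
    v,u=np.mgrid[0:400,0:640]
    d=depth
    P=np.stack([(u-K[0,2])/K[0,0]*d,(v-K[1,2])/K[1,1]*d,d],-1)
    return (P-t)@R
E
python3 - <<'E'
from h import *
for c in("top","side"):
    p,d=optics.grab_frame(c); cv2.imwrite(f"pics/{c}0.png",p[:,:,::-1]); np.savez(f"{c}0.npz",p=p,d=d)
    i=optics.camera_info(c); print(c,np.round(i["camera_matrix"],1).tolist(),np.round(-np.array(i["R"]).T@np.array(i["t"])))
    W=cloud(c,d)
    for n in["mount_plate","insulating_disc","core_lower","coil","core_upper","collar","spanner","fuse","insulator"]:
        for o in optics.silhouettes(c,n)[:4]:
            m=o["mask"]&(d>0); q=W[m]
            print(n,round(o["conf"],2),np.round(o["at"]),"med",np.round(np.median(q,0)),"min",np.round(np.percentile(q,2,axis=0)),"max",np.round(np.percentile(q,98,axis=0)))
print(env.state(),env.grasp_offset)
E
```

```text
top [[480.3, 0.0, 317.6], [0.0, 480.3, 198.3], [0.0, 0.0, 1.0]] [ 3.190e+02 -1.000e+00  1.598e+03]
mount_plate 0.62 [307. 190.] med [594.  33.   7.] min [523. -27.  -2.] max [671.  96.  24.]
insulating_disc 0.67 [407. 239.] med [ 428. -306.    9.] min [ 408. -327.    0.] max [ 450. -285.   17.]
insulating_disc 0.65 [226. 214.] med [496. 282.  11.] min [469. 257.  -2.] max [523. 308.  32.]
coil 0.65 [259. 182.] med [609. 175.  36.] min [593. 155.   4.] max [628. 191.  46.]
coil 0.65 [248. 160.] med [682. 222.  35.] min [663. 203.  -3.] max [698. 239.  45.]
coil 0.56 [323. 233.] med [443. -31.  10.] min [427. -47.  -2.] max [460. -14.  19.]
coil 0.47 [255. 217.] med [479. 181.  38.] min [460. 164.   2.] max [496. 201.  46.]
core_upper 0.82 [363. 236.] med [ 429. -154.   27.] min [ 404. -181.    6.] max [ 455. -129.   34.]
collar 0.38 [322. 231.] med [443. -31.  11.] min [430. -44.  -1.] max [456. -17.  19.]
spanner 0.65 [232. 169.] med [662. 288.   6.] min [577. 273.  -3.] max [732. 303.  14.]
fuse 0.43 [433. 213.] med [ 513. -391.   48.] min [ 506. -400.   25.] max [ 520. -384.   53.]
[... 1331 characters left out ...]
ax [634. 374.  48.]
{'time_s': 1.0, 'qpos': array([-6.97296714e+01,  1.83129353e+01,  8.96376192e+01, -2.14599016e-04,
        7.20446431e+01, -1.14560250e+00]), 'qvel': array([-0.03117042, -0.01391113,  0.00208659, -0.0551228 , -0.00278482,
        0.06251818]), 'effort': array([ 3.38829639e-03, -4.12350154e+01, -2.32233739e+01,  7.30288541e-02,
        3.75601568e-02, -1.01060161e-05]), 'ee_pos': array([ 209.96445681, -535.32193379,  213.97491102]), 'ee_rot': array([1.79995203e+02, 3.00126387e-04, 2.14159972e+01]), 'force': array([ 0.35250323, -0.33631376, -0.16994308]), 'torque': array([-0.0121988 , -0.03824994, -0.0185825 ]), 'gripper_force': 0.0, 'gripper_width': 91.06598870426889} 18.8
```

View pics/top0.png

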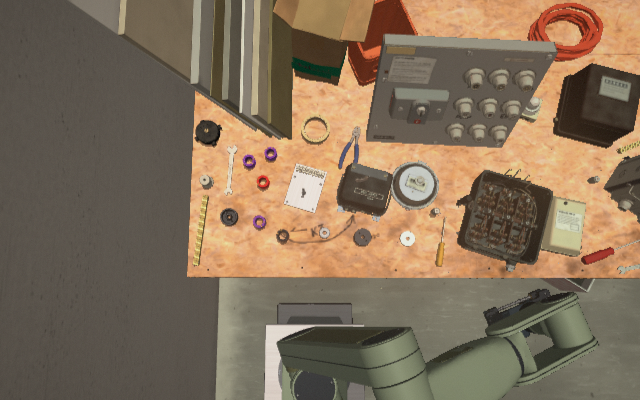

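View pics/side0.png

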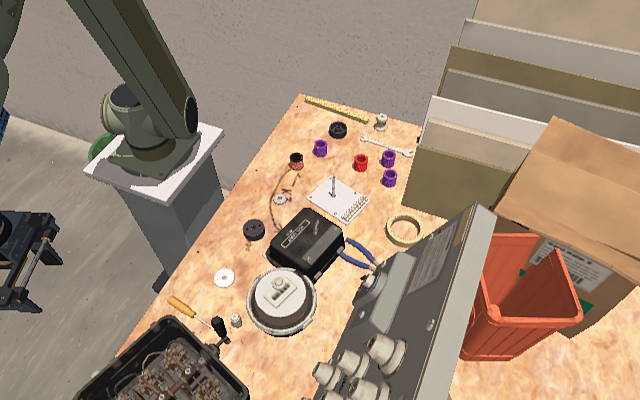

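Run:
```python
from h import *
a=np.load("side0.npz")["p"];b=np.load("top0.npz")["p"]
c=cv2.resize(a[110:290,200:420],(733,600),interpolation=cv2.INTER_CUBIC)
d=cv2.resize(b[140:260,195:445],(800,384),interpolation=cv2.INTER_CUBIC)
cv2.imwrite("pics/c1.png",c[:,:,::-1]);cv2.imwrite("pics/c2.png",d[:,:,::-1])
C={"disc":((428,-306),8,27),"low":((498,280),26,30),"coil":((440,106),38,22),"up":((431,-156),26,30),"collar":((445,-32),10,20),"bolt":((601,42),85,12)}
for cam in("top","side"):
    z=np.load(cam+"0.npz");W=cloud(cam,z["d"]);ok=z["d"]>0
    for n,(xy,h,r) in C.items():
        c=np.array(xy,float)
        for k in range(6):
            m=ok&(np.hypot(W[...,0]-c[0],W[...,1]-c[1])<r+3)&(abs(W[...,2]-h)<(5 if n!="bolt" else 20))
            if m.sum()<2: break
            q=W[m]; c=(q[:,:2].min(0)+q[:,:2].max(0))/2 if 0 else q[:,:2].mean(0)
        print(cam,n,m.sum(),np.round(q.mean(0),1),np.round(q.min(0)),np.round(q.max(0)))
    # heights map
    for nm,lo,hi in(("box",(480,-260),(660,-60)),("around",(500,-60),(700,130))):
        m=ok&(W[...,0]>lo[0])&(W[...,0]<hi[0])&(W[...,1]>lo[1])&(W[...,1]<hi[1])&(W[...,2]>25)
        q=W[m]
        if len(q): print(nm,np.round(q.min(0)),np.round(q.max(0)))
    for n in ("mount_plate","fuse","insulator"):
        print(cam,n,[(round(o["conf"],2),np.round(o["at"],1).tolist()) for o in optics.place_of(cam,n)[:2]])
    m=ok&(W[...,2]>3)&(W[...,2]<10)&(np.hypot(W[...,0]-600,W[...,1]-32)<100)
    print(cam,"plate",cv2.minAreaRect(W[m][:,:2].astype(np.float32)))
```

```text
top disc 160 [ 422.9 -304.6    7.9] [ 395. -332.    3.] [ 451. -276.   13.]
top low 89 [495.4 284.2  25.8] [470. 258.  21.] [524. 312.  31.]
top coil 65 [434.4 106.4  37.8] [414.  87.  33.] [454. 126.  43.]
top up 175 [ 429.6 -155.2   26.5] [ 403. -181.   21.] [ 456. -128.   31.]
top collar 73 [444.7 -31.8  10.3] [424. -51.   5.] [463. -14.  15.]
top bolt 0 [444.7 -31.8  10.3] [424. -51.   5.] [463. -14.  15.]
box [ 497. -260.   25.] [659. -70. 122.]
around [574. -23.  25.] [656.  47.  98.]
top mount_plate [(0.78, [306.3, 191.0])]
top fuse [(0.48, [432.1, 213.0])]
top insulator [(0.47, [209.6, 183.2])]
top plate ((600.2508544921875, 31.79480743408203), (194.50637817382812, 197.41603088378906), 11.197637557983398)
side disc 313 [ 429.1 -308.6    8.2] [ 400. -337.    3.] [ 455. -283.   13.]
side low 115 [498.3 281.   25.2] [471. 252.  21.] [526. 312.  31.]
side coil 84 [435.5 103.5  37.9] [415.  84.  33.] [455. 125.  42.]
side up 304 [ 432.7 -159.1   26.3] [ 405. -187.   21.] [ 460. -130.   31.]
side collar 102 [447.2 -34.8   9.7] [428. -53.   5.] [464. -13.  14.]
side bolt 0 [447.2 -34.8   9.7] [428. -53.   5.] [464. -13.  14.]
box [ 498. -260.   25.] [660. -87. 120.]
around [576.   3.  25.] [669.  55.  94.]
side mount_plate [(0.71, [334.8, 196.5])]
side fuse [(0.47, [238.8, 326.9]), (0.21, [296.8, 165.1])]
side insulator [(0.7, [382.0, 124.9]), (0.57, [296.8, 165.0])]
side plate ((603.9078369140625, 43.830848693847656), (168.56166076660156, 190.39820861816406), 77.21367645263672)
```

View pics/c1.png

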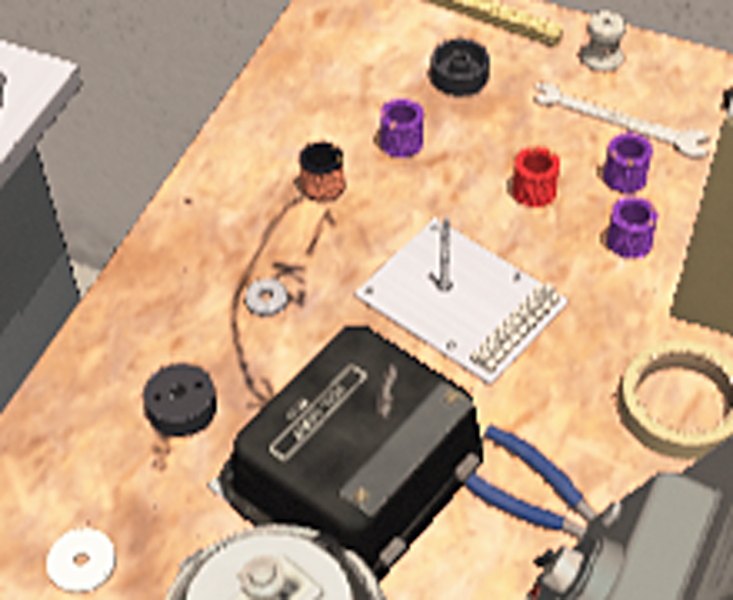

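View pics/c2.png

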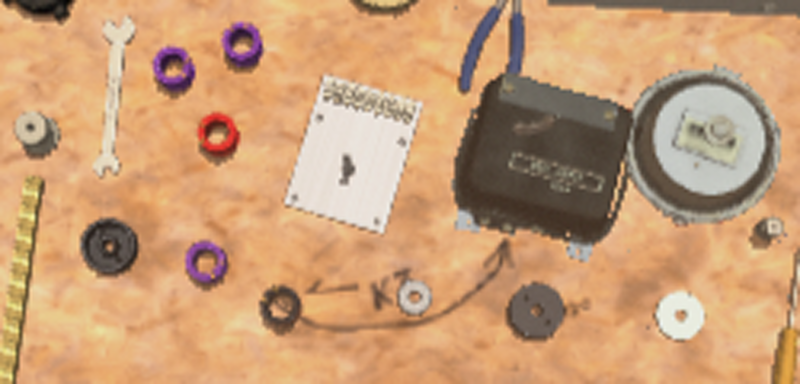

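```bash
cat >> h.py <<'E'
def ray(cam,uv,z):
    i=optics.camera_info(cam);K=np.array(i["camera_matrix"]);R=np.array(i["R"]);t=np.array(i["t"])
    uv=np.atleast_2d(uv).astype(float)
    D=np.c_[(uv-K[:2,2])/[K[0,0],K[1,1]],np.ones(len(uv))]@R; o=-R.T@t
    return (o+D*((z-o[2])/D[:,2])[:,None])[:,:2]
def proj(cam,X):
    i=optics.camera_info(cam);q=np.atleast_2d(X)@np.array(i["R"]).T+np.array(i["t"]);q=q@np.array(i["camera_matrix"]).T
    return q[:,:2]/q[:,2:]
E
python3 - <<'E'
from h import *
for cam in("top","side"):
    z=np.load(cam+"0.npz");p=z["p"].astype(int)
    white=((p.max(2)-p.min(2)<28)&(p.min(2)>150)).astype(np.uint8)
    n,l,s,c=cv2.connectedComponentsWithStats(white)
    for nm,xyz in(("disc",(428,-315,8)),("plate",(600,10,6))):
        u,v=np.round(proj(cam,xyz)[0]).astype(int)
        k=np.bincount(l[v-8:v+9,u-8:u+9].ravel(),minlength=n);k[0]=0;k=k.argmax()
        pts=cv2.findNonZero((l==k).astype(np.uint8))[:,0]
        W=ray(cam,pts,xyz[2]).astype(np.float32)
        print(cam,nm,len(pts),cv2.minEnclosingCircle(W),W.mean(0))
        r=cv2.minAreaRect(W); B=cv2.boxPoints(r); print(np.round(B).tolist(),r)
    u,v=np.round(proj(cam,(575,33,50))[0]).astype(int)
    cr=z["p"][v-30:v+30,u-40:u+40]; cv2.imwrite(f"pics/b_{cam}.png",cv2.resize(cr,(800,600),interpolation=cv2.INTER_NEAREST)[:,:,::-1]); print(u-40,v-30)
E
```

```text
top disc 154 ((426.6437683105469, -305.4786071777344), 24.086179733276367) [ 426.50436 -305.47125]
[[394.0, -305.0], [426.0, -337.0], [459.0, -305.0], [427.0, -272.0]] ((426.7321472167969, -304.6470642089844), (46.17100524902344, 45.117496490478516), 44.32848358154297)
top plate 1088 ((596.3358764648438, 32.6981086730957), 88.13190460205078) [585.77      35.831078]
[[513.0, 2.0], [649.0, -38.0], [680.0, 64.0], [543.0, 105.0]] ((596.427490234375, 33.14295959472656), (107.13912963867188, 142.36233520507812), 73.51624298095703)
265 162
side disc 281 ((427.8559875488281, -306.3114013671875), 25.543773651123047) [ 427.61563 -306.94186]
[[396.0, -294.0], [414.0, -337.0], [458.0, -319.0], [440.0, -276.0]] ((427.1396179199219, -306.6127624511719), (47.945194244384766, 46.512508392333984), 22.813434600830078)
side plate 1309 ((597.2881469726562, 33.970855712890625), 89.90138244628906) [589.9963    31.852648]
[[512.0, 1.0], [651.0, -41.0], [682.0, 65.0], [543.0, 106.0]] ((597.098876953125, 32.57788848876953), (110.0126724243164, 145.46311950683594), 73.44367980957031)
291 156
```

```bash
cd pics; python3 -c "
import cv2,numpy as np
a=cv2.imread('b_top.png');b=cv2.imread('b_side.png')
cv2.imwrite('b.png',np.hstack([a[:,:],b])[:, ::2] if 0 else np.hstack([cv2.resize(a,(400,300),interpolation=0),cv2.resize(b,(400,300),interpolation=0)]))"
```

```text
(no output)
```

View pics/b.png

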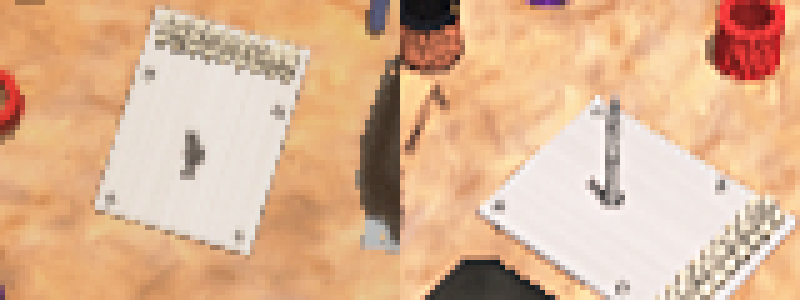

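Run:
```python
from h import *
print(ray("side",[333.6,196],6),ray("side",[334,176],94),proj("side",[[579,38,6],[579,38,94]]),proj("top",[[579,38,6],[579,38,94]]))
C={"disc":(427,-306),"low":(497,282),"coil":(435,105),"up":(431,-157),"collar":(446,-33),"bolt":(579,38)}
for cam in("side","top"):
    z=np.load(cam+"0.npz");W=cloud(cam,z["d"]);ok=z["d"]>0
    for n,c in C.items():
        out=[]
        for k in range(8):
            a=np.arctan2(W[...,1]-c[1],W[...,0]-c[0]);r=np.hypot(W[...,1]-c[1],W[...,0]-c[0])
            da=np.abs((a-k*np.pi/4+np.pi)%(2*np.pi)-np.pi)<np.pi/8
            o=[]
            for r0,r1 in((32,60),(60,100)):
                m=ok&da&(r>r0)&(r<r1); o.append(int(np.percentile(W[m][:,2],97)) if m.sum()>5 else -1)
            out.append(tuple(o))
        print(cam,n,out)
```

```text
[[582.27147591  37.11393898]] [[581.67285373  35.7725617 ]] [[332.64465621 195.42102032]
 [333.38004175 175.12294106]] [[303.56269768 192.58877145]
 [302.91671642 188.11879534]]
side disc [(3, 68), (3, 4), (3, 3), (4, 3), (3, 4), (4, 3), (4, 4), (3, 4)]
side low [(4, 6), (3, 17), (3, 18), (4, 14), (4, 4), (4, 4), (4, 40), (4, 4)]
side coil [(4, 4), (3, 40), (4, 38), (3, 4), (3, 5), (3, 4), (3, 4), (4, 4)]
side up [(4, 95), (3, 3), (4, 4), (5, 4), (4, 4), (4, 3), (3, 3), (4, 38)]
side collar [(4, 8), (4, 8), (3, 4), (3, 4), (3, 3), (4, 4), (3, 4), (4, 3)]
side bolt [(10, 23), (9, 9), (10, 4), (9, 6), (9, 4), (10, 9), (9, 7), (9, 23)]
top disc [(7, 68), (6, 7), (6, 8), (7, 8), (7, 7), (6, 7), (8, 7), (7, 8)]
top low [(9, 10), (8, 20), (9, 22), (6, 8), (8, 8), (7, 8), (8, 41), (7, 9)]
top coil [(6, 7), (8, 43), (6, 40), (7, 9), (7, 8), (8, 7), (7, 8), (6, 7)]
top up [(7, 93), (7, 19), (9, 8), (7, 7), (6, 8), (7, 8), (7, 7), (8, 87)]
top collar [(7, 8), (7, 9), (8, 7), (5, 8), (6, 7), (8, 7), (8, 16), (8, 10)]
top bolt [(14, 24), (13, 10), (13, 7), (14, 9), (14, 8), (12, 9), (13, 7), (12, 25)]
```

send_rows([
  [[0,0,0,0.15,0.16,-0.03,-0.36],[0,0,0,0.15,0.16,-0.03,-0.36],[0,0,0,0.15,0.16,-0.03,-0.36],[0,0,0,0.15,0.16,-0.03,-0.36],[0,0,0,0.15,0.16,-0.03,-0.36],[0,0,0,0.15,0.16,-0.03,-0.36],[0,0,0,0.15,0.16,-0.03,-0.36],[0,0,0,0,0,0,-0.36]],
])

```text
time_s: 2.1
ee_pos: [422.4, -307.6, 171.3]
ee_rot: [-179.9, -0.1, 21.7]
force: [-0.9, -0.3, -0.6]
gripper_width: 62.0
gripper_force: 0.0
```

send_rows([
  [[0,0,0,0.025,0.01,-0.2,-0.36],[0,0,0,0,0,-0.2,-0.36],[0,0,0,0,0,-0.2,-0.36],[0,0,0,0,0,0,-0.36],[0,0,0,0,0,0,-0.36]],
], grip_force=15)

```text
time_s: 2.6
ee_pos: [424.8, -310.0, 52.4]
ee_rot: [-180.0, 0.0, 21.4]
force: [0.6, 0.4, 1.3]
gripper_width: 62.3
gripper_force: 0.0
```

Run:
```python
from h import *
s=env.state();print(s["ee_pos"],s["force"])
for c in("top","side"):
    p,d=optics.grab_frame(c);np.savez(c+"1.npz",p=p,d=d)
a=np.load("side1.npz")["p"][205:325,150:310];b=np.load("top1.npz")["p"][190:280,350:470]
cv2.imwrite("pics/d1.png",np.hstack([cv2.resize(a,(400,300)),cv2.resize(b,(400,300))])[:,:,::-1])
```

```text
[ 424.84607764 -310.00216261   52.41561988] [0.63007138 0.40549257 1.31376625]
```

View pics/d1.png

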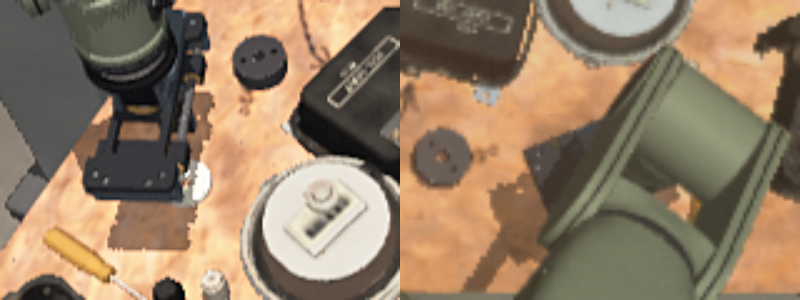

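The gripper hovers over the white disc (left half, about (195,180)) with the fingers on either side of it, clear of the meter and fuse. I'll lower and grip.

send_rows([
  [[0,0,0,0.012,0.018,-0.12,-0.36],[0,0,0,0,0,-0.08,-0.36],[0,0,0,0,0,-0.045,-0.36],[0,0,0,0,0,0,-0.36],[0,0,0,0,0,0,0.2],[0,0,0,0,0,0,0.2],[0,0,0,0,0,0,0.2],[0,0,0,0,0,0,0.2]],
])

```text
time_s: 3.5
ee_pos: [428.2, -306.4, 4.1]
ee_rot: [179.9, -0.1, 21.4]
force: [-1.7, 0.1, 6.5]
gripper_width: 48.4
gripper_force: 15.0
```

send_rows([
  [[0,0,0,0,0,0.1,0.2],[0,0,0,0,0,0.2,0.2],[0,0,0,0,0,0.24,0.2],[0,0,0,0,0,0.24,0.2],[0,0,0,0,0,0.06,0.2]],
])

```text
time_s: 4.0
ee_pos: [429.7, -307.4, 176.6]
ee_rot: [179.5, -0.3, 21.4]
force: [-0.2, -0.1, 0.2]
gripper_width: 48.5
gripper_force: 15.0
```

send_rows([
  [[0,0,0.083,0.084,0.191,0,0.2],[0,0,0.083,0.084,0.191,0,0.2],[0,0,0.083,0.084,0.191,0,0.2],[0,0,0.083,0.084,0.191,0,0.2],[0,0,0.083,0.084,0.191,0,0.2],[0,0,0.083,0.084,0.191,0,0.2],[0,0,0.083,0.084,0.191,0,0.2],[0,0,0,0.084,0.191,0,0.2],[0,0,0,0.084,0.191,0,0.2],[0,0,0,0,0,0,0.2],[0,0,0,0,0,0,0.2]],
])

```text
time_s: 5.1
ee_pos: [577.9, 38.7, 169.8]
ee_rot: [-179.9, 0.1, 73.8]
force: [0.2, -0.1, -1.4]
gripper_width: 48.3
gripper_force: 15.0
```

Run:
```python
from h import *
s=env.state();print(s["ee_pos"],s["ee_rot"],s["gripper_width"],s["qpos"])
p,d=optics.grab_frame("side");np.savez("side2.npz",p=p,d=d)
q,_=optics.grab_frame("top")
cv2.imwrite("pics/e1.png",np.hstack([cv2.resize(p[110:230,260:420],(480,360),interpolation=cv2.INTER_CUBIC),cv2.resize(q[140:230,260:340],(320,360),interpolation=cv2.INTER_CUBIC)])[:,:,::-1])
```

```text
[577.93054386  38.74781179 169.7750228 ] [-1.79876551e+02  7.15730345e-02  7.38276659e+01] 48.32820347544281 [ 2.71416465e+00  2.05187863e+01  9.29397319e+01 -3.02290377e-02
  6.66814549e+01  1.88985757e+01]
```

View pics/e1.png

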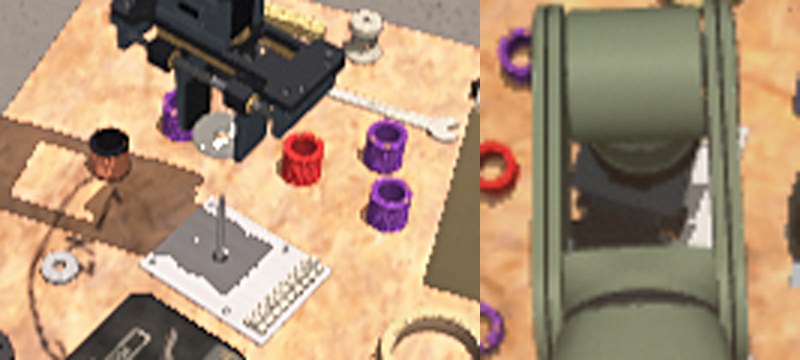

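Run:
```python
from h import *
z=np.load("side2.npz");p=z["p"].astype(int);W=cloud("side",z["d"])
w=(p.max(2)-p.min(2)<30)&(p.min(2)>120);w[:145]=0;w[166:]=0;w[:,:320]=0;w[:,345:]=0
print(len(W[w]),np.median(W[w],0)); q=ray("side",np.argwhere(w)[:,::-1],174); print(q.min(0),q.max(0),cv2.minEnclosingCircle(q.astype(np.float32)))
for r in range(146,166): print(r,' '.join('%3d'%v for v in p[r,320:346].mean(1)))
print('bolt')
for r in range(170,200): print(r,' '.join('%3d'%v for v in p[r,324:344].mean(1)))
```

```text
163 [572.185016    32.89515509 173.99689165]
[553.15551054  10.90317107] [593.9430099   60.81204518] ((575.9996948242188, 35.490272521972656), 25.33896255493164)
146  55  41  23  20  24  24  24  19  14   0 141 190 180 197 215 169 186 106  26  22  23  19 125  81  57  94
147  55  39  22  22  25  21  21  13   4  49 164 178 160 176 177 176 219 175  92  32  21  21  84  69  56  48
148  55  41  22  25  23  17   9  61 121 131 172 157 154 153 152 154 170 183  99  41  37  27  33  40  50  50
149  56  40  23  22  18   9  58 137 170 165 159 158 156 157 157 156 158 170  59  44  53  46  51  50  52  49
150  57  39  22  17  12  63 136 166 162 158 158 157 156 158 158 156 158 165  54  48  56  59  57  50  52  53
151  55  37  21  12  22 146 168 162 158 158 157 157 158 159 160 151 151 255  98  49  53  56  56  52  50  52
152  72  35  13  13  87 173 163 158 158 157 158 160 155 147 150 144 146 255 127  46  53  55  52  51  50  52
153  86  66  49  72 140 163 161 157 157 157 160 150 139 167 164 129 163 255 128  45  52  57  50  52  53  52
154 106  99  86 119 152 162 158 158 158 158 160 122 129 206 202 158 221 25
[... 3046 characters left out ...]
 133 134 135 134 133 133 130
192 133 131 134 133 133 134 137 140 112 120 152 128 127 130 131 134 134 134 135 133
193 135 133 134 134 134 136 137 119 112 120 173 232 138 130 130 131 132 134 134 133
194 137 135 133 134 133 137 130  77 114 126 127 222 139 131 132 131 132 132 133 134
195 136 137 138 136 134 136 117  50 108 134  80  70 132 134 132 132 132 132 133 131
196 136 136 134 135 136 136 129  73  94  96  55  88 137 136 134 135 132 133 133 132
197 134 134 136 136 136 137 140 120 117 103 100 126 137 136 135 136 135 133 132 132
198 134 133 133 134 137 135 137 139 140 139 139 137 136 135 137 136 134 134 133 129
199 134 134 133 132 134 137 135 136 137 135 135 134 134 135 136 136 136 136 129 118
```

Run:
```python
from h import *
a=np.linspace(0,2*np.pi,721)
def edges(c,zt):
    T=proj("side",np.c_[c[0]+25*np.cos(a),c[1]+25*np.sin(a),0*a+zt]);B=proj("side",np.c_[c[0]+25*np.cos(a),c[1]+25*np.sin(a),0*a+zt-8])
    P=np.r_[T,B].astype(np.float32);H=cv2.convexHull(P)[:,0]
    r=[H[:,0].min()]
    for col in(325,326,328): 
        s=T[abs(T[:,0]-col)<.2]; r.append(s[:,1].min())
    for col in(326,329,332,334):
        s=B[abs(B[:,0]-col)<.2]; r.append(s[:,1].max())
    return np.round(r,1)
for c in((578,38.7),(580,38.7),(578,36.7),(576,38.7),(578,40.7)): print(c,edges(c,175))
print("obs  324.2 150.2 149.3 147.8 | 159.5 161.3 162.7 163.0")
print(edges((578,38.7),177),edges((578,38.7),173))
for h in(6,12): pass
s=proj("side",np.c_[579+6*np.cos(a),38+6*np.sin(a),0*a+175]);print(s.min(0),s.max(0),ray("side",[333.45,174.3],94),ray("side",[333,195.5],6))
```

```text
(578, 38.7) [324.  150.4 149.3 148.  160.6 162.4 163.2 163.3]
(580, 38.7) [324.7 151.8 150.3 148.6 160.  162.3 163.3 163.5]
(578, 36.7) [323.7 150.6 149.6 148.4 161.3 163.1 163.8 163.9]
(576, 38.7) [323.2 149.4 148.5 147.5 161.  162.4 163.  163.1]
(578, 40.7) [324.3 150.3 149.1 147.6 159.7 161.7 162.6 162.8]
obs  324.2 150.2 149.3 147.8 | 159.5 161.3 162.7 163.0
[324.  149.9 148.8 147.4 160.  161.9 162.7 162.8] [324.  151.  149.9 148.5 161.1 162.9 163.7 163.9]
[331.76546223 152.42305267] [336.51476666 155.88371628] [[578.09383405  40.77384283]] [[580.03505639  38.12656201]]
```

send_rows([
  [[0,0,0,0.005,0,-0.15,0.2],[0,0,0,0,0,-0.15,0.2],[0,0,0,0,0,-0.05,0.2],[0,0,0,0,0,-0.05,0.2],[0,0,0,0,0,-0.05,0.2],[0,0,0,0,0,0,0.2],[0,0,0,0,0,0,0.2]],
])

```text
time_s: 5.9
ee_pos: [580.0, 38.0, 81.6]
ee_rot: [179.9, -0.0, 73.7]
force: [0.3, -0.5, -0.8]
gripper_width: 48.4
gripper_force: 15.0
```

send_rows([
  [[0,0,0,0,0,-0.08,0.2],[0,0,0,0,0,-0.08,0.2],[0,0,0,0,0,-0.08,0.2],[0,0,0,0,0,-0.055,0.2],[0,0,0,0,0,0,0.2],[0,0,0,0,0,0,0.2]],
])

```text
time_s: 6.5
ee_pos: [580.2, 38.1, 22.6]
ee_rot: [179.9, -0.0, 73.7]
force: [0.2, -0.5, -0.3]
gripper_width: 48.6
gripper_force: 15.0
```

send_rows([
  [[0,0,0,0,0,0,-0.4],[0,0,0,0,0,0,-0.4],[0,0,0,0,0,0,-0.4],[0,0,0,0,0,0.1,-0.4],[0,0,0,0,0,0.24,-0.4],[0,0,0,0,0,0.24,-0.4],[0,0,0,0,0,0.16,-0.5]],
])

```text
time_s: 7.2
ee_pos: [580.7, 38.2, 173.9]
ee_rot: [179.7, -0.1, 73.7]
force: [1.2, -0.1, 0.3]
gripper_width: 67.7
gripper_force: 0.0
```

send_rows([
  [[0,0,0,-0.06,0.174,0,-0.5],[0,0,0,-0.06,0.174,0,-0.5],[0,0,0,-0.06,0.174,0,-0.5],[0,0,0,-0.06,0.174,0,-0.5],[0,0,0,-0.06,0.174,0,-0.5],[0,0,0,-0.06,0.174,0,-0.5],[0,0,0,-0.06,0.174,0,-0.5],[0,0,0,0,0,0,-0.5],[0,0,0,0,0,0,-0.5]],
])

```text
time_s: 8.1
ee_pos: [495.3, 282.1, 170.1]
ee_rot: [180.0, 0.0, 73.8]
force: [0.6, -0.6, -0.2]
gripper_width: 68.2
gripper_force: 0.0
```

```bash
cat >> h.py <<'E'
def cyl(cam,c,r,z0,z1):
    a=np.linspace(0,2*np.pi,181);P=np.r_[np.c_[c[0]+r*np.cos(a),c[1]+r*np.sin(a),0*a+z0],np.c_[c[0]+r*np.cos(a),c[1]+r*np.sin(a),0*a+z1]]
    H=cv2.convexHull((proj(cam,P)*16+.5).astype(np.float32))
    m=np.zeros((6400//16*16,640*16),np.uint8);cv2.fillPoly(m,[H.astype(np.int32)],255)
    return cv2.resize(m,(640,400),interpolation=cv2.INTER_AREA)/255.
def fit(cam,p,c,r,z0,z1,dark=90,win=40,inv=False):
    # cylinder silhouette fit to dark pixels
    from scipy.optimize import minimize
    u,v=np.round(proj(cam,(c[0],c[1],(z0+z1)/2))[0]).astype(int)
    g=p.astype(int).max(2); m=(g>dark) if inv else (g<dark)
    s=np.s_[max(v-win//2,0):v+win//2,u-win//2:u+win//2]
    f=lambda x:abs(cyl(cam,x,r,z0,z1)[s]-m[s]).sum()
    b=minimize(f,c,method="Nelder-Mead",options=dict(initial_simplex=[c,(c[0]+4,c[1]),(c[0],c[1]+4)],xatol=.1,fatol=.1,maxfev=60))
    return np.round(b.x,1),round(b.fun,1),m[s].sum()
E
python3 - <<'E'
from h import *
s=env.state();print(s["ee_pos"],s["ee_rot"])
p,d=optics.grab_frame("side");np.savez("side3.npz",p=p,d=d);W=cloud("side",d)
m=(abs(W[...,2]-14)<3.5)&(np.hypot(W[...,0]-579,W[...,1]-38)<32);print("disc top pts",m.sum(),W[m].mean(0),W[m].min(0),W[m].max(0))
pw=p.astype(int); 
o=np.load("side0.npz")["p"];t=np.load("top0.npz")["p"]
for nm,c,r,h in(("low",(497,282),28,26),("up",(431,-157),28,26)):
    for cam,im in(("side",o),("top",t)): print(nm,cam,fit(cam,im,c,r,0,h))
cv2.imwrite("pics/f1.png",cv2.resize(p[110:230,260:420],(800,600),interpolation=cv2.INTER_CUBIC)[:,:,::-1])
E
```

```text
[495.26703075 282.07608804 170.12074707] [1.79970768e+02 1.99197338e-02 7.38173889e+01]
disc top pts 168 [580.89640067  34.78629087  14.1473528 ] [554.83387881  12.14017161  10.53180555] [605.09571151  62.71785492  17.3517991 ]
low side (array([498.6, 284.2]), np.float64(56.3), np.int64(255))
low top (array([494.3, 282.1]), np.float64(83.2), np.int64(170))
up side (array([ 432.3, -156.6]), np.float64(109.3), np.int64(402))
up top (array([ 427., -145.]), np.float64(230.3), np.int64(13))
```

View pics/f1.png

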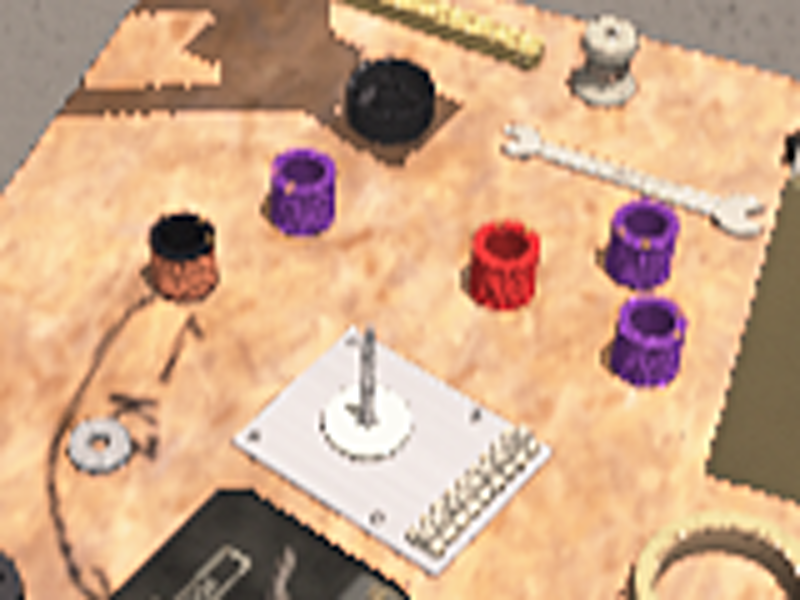

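The disc lies flat on the plate around the bolt (at (365,415)). Now the lower half-core.

send_rows([
  [[0,0,0,0.008,0.005,-0.2,-0.5],[0,0,0,0,0,-0.2,-0.5],[0,0,0,0,0,-0.2,-0.5],[0,0,0,0,0,-0.12,-0.5],[0,0,0,0,0,-0.095,-0.5],[0,0,0,0,0,0,-0.5],[0,0,0,0,0,0,0.2],[0,0,0,0,0,0,0.2],[0,0,0,0,0,0,0.2],[0,0,0,0,0,0,0.2]],
], grip_force=25)

```text
time_s: 9.15
ee_pos: [498.0, 282.8, 8.2]
ee_rot: [179.9, -0.1, 73.7]
force: [0.3, -1.3, 3.5]
gripper_width: 55.9
gripper_force: 25.0
```

send_rows([
  [[0,0,0,0,0,0.1,0.2],[0,0,0,0,0,0.2,0.2],[0,0,0,0,0,0.24,0.2],[0,0,0,0,0,0.2,0.2]],
])

```text
time_s: 9.55
ee_pos: [497.2, 282.9, 157.6]
ee_rot: [179.9, -0.1, 73.7]
force: [-0.8, 1.0, -1.1]
gripper_width: 55.6
gripper_force: 25.0
```

send_rows([
  [[0,0,0,0.0587,-0.1746,0,0.2],[0,0,0,0.0587,-0.1746,0,0.2],[0,0,0,0.0587,-0.1746,0,0.2],[0,0,0,0.0587,-0.1746,0,0.2],[0,0,0,0.0587,-0.1746,0,0.2],[0,0,0,0.0587,-0.1746,0,0.2],[0,0,0,0.0587,-0.1746,0,0.2],[0,0,0,0,0,0,0.2],[0,0,0,0,0,0,0.2]],
])

```text
time_s: 10.45
ee_pos: [579.2, 37.8, 155.0]
ee_rot: [-180.0, -0.0, 73.6]
force: [0.7, 0.8, -1.4]
gripper_width: 55.4
gripper_force: 25.0
```

Run:
```python
from h import *
s=env.state();print(s["ee_pos"],s["gripper_width"],s["force"])
p,d=optics.grab_frame("side");W=cloud("side",d)
z0=s["ee_pos"][2]-8
m=(abs(W[...,2]-z0-25)<4)&(np.hypot(W[...,0]-579,W[...,1]-38)<32)&(p.max(2)<90)
print(m.sum(),W[m].mean(0),W[m].min(0),W[m].max(0))
u,v=proj("side",(580,38,z0+20))[0].astype(int)
a=np.linspace(0,2*np.pi,200);im=cv2.resize(p[v-30:v+50,u-40:u+40],(600,600),interpolation=cv2.INTER_CUBIC)
def dr(c,r,z,col):
    q=(proj("side",np.c_[c[0]+r*np.cos(a),c[1]+r*np.sin(a),0*a+z])-[u-40-.5,v-30-.5])*7.5
    cv2.polylines(im,[q.astype(np.int32)],True,col,1)
c=s["ee_pos"]
dr(c,28,z0+26,(255,0,0));dr(c,28,z0,(255,0,0));dr(c,23,z0+26,(255,255,0));dr((579.5,38.2),4,6,(0,255,0));dr((579.5,38.2),1.5,94,(0,255,0))
cv2.imwrite("pics/g1.png",im[:,:,::-1])
```

```text
[579.16530016  37.8477854  155.02156364] 55.35855819572388 [ 0.6787668   0.75154284 -1.37810091]
115 [570.91887766  33.42340706 172.10876376] [548.11253239   9.69080953 168.19605109] [597.76613494  64.10618543 175.74946426]
```

View pics/g1.png

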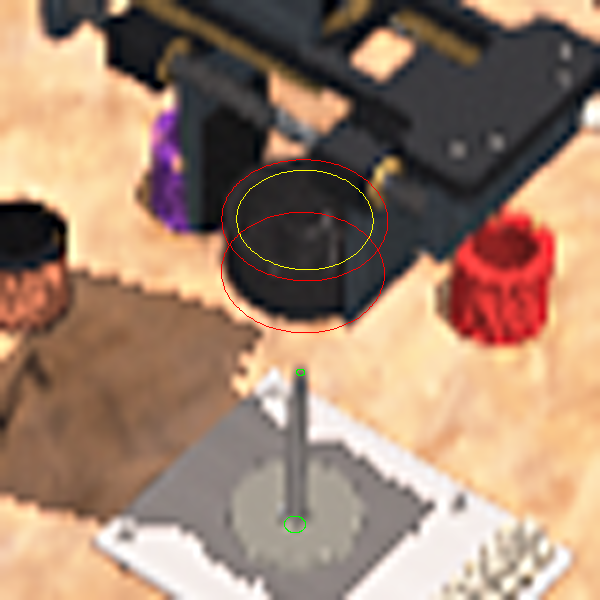

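send_rows([
  [[0,0,0,0.002,-0.007,-0.15,0.2],[0,0,0,0,0,-0.1,0.2],[0,0,0,0,0,-0.05,0.2],[0,0,0,0,0,-0.05,0.2],[0,0,0,0,0,-0.05,0.2],[0,0,0,0,0,0,0.2],[0,0,0,0,0,0,0.2]],
])

```text
time_s: 11.2
ee_pos: [580.1, 37.0, 75.3]
ee_rot: [180.0, -0.0, 73.7]
force: [0.3, 0.3, -0.9]
gripper_width: 55.8
gripper_force: 25.0
```

send_rows([
  [[0,0,0,0,0,-0.08,0.2],[0,0,0,0,0,-0.08,0.2],[0,0,0,0,0,-0.06,0.2],[0,0,0,0,0,-0.04,0.2],[0,0,0,0,0,0,0.2],[0,0,0,0,0,0,0.2]],
])

```text
time_s: 11.8
ee_pos: [580.2, 36.9, 23.4]
ee_rot: [180.0, -0.0, 73.7]
force: [-0.5, -0.2, -1.3]
gripper_width: 55.3
gripper_force: 25.0
```

send_rows([
  [[0,0,0,0,0,0,-0.4],[0,0,0,0,0,0,-0.4],[0,0,0,0,0,0,-0.4],[0,0,0,0,0,0.1,-0.4],[0,0,0,0,0,0.24,-0.4],[0,0,0,0,0,0.24,-0.4],[0,0,0,0,0,0.16,-0.2]],
])

```text
time_s: 12.5
ee_pos: [580.9, 36.9, 174.8]
ee_rot: [179.7, -0.1, 73.7]
force: [0.8, 0.1, 0.3]
gripper_width: 58.4
gripper_force: 0.0
```

send_rows([
  [[0,0,0,-0.145,0.068,0,-0.2],[0,0,0,-0.145,0.068,0,-0.2],[0,0,0,-0.145,0.068,0,-0.2],[0,0,0,-0.145,0.068,0,-0.2],[0,0,0,-0.145,0.068,0,-0.2],[0,0,0,0,0,0,-0.2],[0,0,0,0,0,0,-0.2]],
])

```text
time_s: 13.2
ee_pos: [435.0, 105.0, 171.6]
ee_rot: [179.9, -0.0, 73.8]
force: [0.4, 0.1, 0.9]
gripper_width: 54.7
gripper_force: 0.0
```

Run:
```python
from h import *
s=env.state();print(s["ee_pos"],s["gripper_width"])
p,d=optics.grab_frame("side");W=cloud("side",d)
m=(abs(W[...,2]-40)<4)&(np.hypot(W[...,0]-579,W[...,1]-38)<33)
print("rim",m.sum(),W[m].mean(0),np.median(W[m],0),fit("side",p,(579,38),28,14,40))
a=np.linspace(0,2*np.pi,200)
o=np.load("side0.npz")["p"]
def view(im,u,v,C,n=30,S=400):
    k=S/n/2;q=cv2.resize(im[v-n:v+n,u-n:u+n],(S,S),interpolation=cv2.INTER_CUBIC)
    for c,r,z in C:
        e=(proj("side",np.c_[c[0]+r*np.cos(a),c[1]+r*np.sin(a),0*a+z])-[u-n-.5,v-n-.5])*k
        cv2.polylines(q,[e.astype(np.int32)],True,(0,255,0),1)
    return q
b=(579.5,38.2);c=(435,105)
A=view(p,333,188,[(b,28,14),(b,28,40),(b,1.5,94)]);B=view(o,297,160,[(c,20,0),(c,20,38),(c,13,38)])
cv2.imwrite("pics/h1.png",np.hstack([A,B])[:,:,::-1])
```

```text
[434.98798134 105.04465725 171.57597505] 54.724829388499295
rim 120 [581.19611252  35.53765018  39.76878452] [582.13445878  34.8105038   39.7672739 ] (array([582.4,  37.7]), np.float64(78.3), np.int64(289))
```

View pics/h1.png

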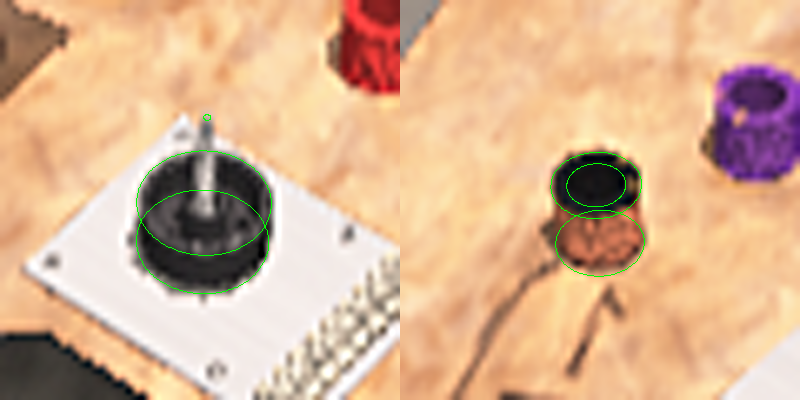

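send_rows([
  [[0,0,0,0,0,-0.2,-0.2],[0,0,0,0,0,-0.2,-0.2],[0,0,0,0,0,-0.2,-0.2],[0,0,0,0,0,-0.138,-0.2],[0,0,0,0,0,0,-0.2],[0,0,0,0,0,0,-0.2],[0,0,0,0,0,0,0.4],[0,0,0,0,0,0,0.4],[0,0,0,0,0,0,0.4],[0,0,0,0,0,0,0.4]],
])

```text
time_s: 14.25
ee_pos: [436.0, 105.1, 24.7]
ee_rot: [179.8, -0.1, 73.7]
force: [0.0, -0.8, 7.3]
gripper_width: 39.2
gripper_force: 25.0
```

send_rows([
  [[0,0,0,0,0,0.1,0.4],[0,0,0,0,0,0.2,0.4],[0,0,0,0,0,0.24,0.4],[0,0,0,0,0,0.1,0.4],[0,0,0,0.1444,-0.0675,0,0.4],[0,0,0,0.1444,-0.0675,0,0.4],[0,0,0,0.1444,-0.0675,0,0.4],[0,0,0,0.1444,-0.0675,0,0.4],[0,0,0,0.1444,-0.0675,0,0.4],[0,0,0,0,0,0,0.4],[0,0,0,0,0,0,0.4]],
])

```text
time_s: 15.35
ee_pos: [578.7, 37.2, 151.0]
ee_rot: [-179.9, 0.0, 73.7]
force: [-0.6, 0.4, -1.8]
gripper_width: 38.9
gripper_force: 25.0
```

Run:
```python
from h import *
s=env.state();print(s["ee_pos"],s["gripper_width"])
p,d=optics.grab_frame("side")
a=np.linspace(0,2*np.pi,200)
u,v,n=333,170,38;k=600/n/2
q=cv2.resize(p[v-n:v+n,u-n:u+n],(600,600),interpolation=cv2.INTER_CUBIC)
c=s["ee_pos"];z=c[2]-24;b=(580,38.2)
for c,r,z in [(c,20,z),(c,20,z+38),(b,28,40),(b,10,40)]:
    e=(proj("side",np.c_[c[0]+r*np.cos(a),c[1]+r*np.sin(a),0*a+z])-[u-n-.5,v-n-.5])*k
    cv2.polylines(q,[e.astype(np.int32)],True,(0,255,0),1)
cv2.imwrite("pics/i1.png",q[:,:,::-1])
```

```text
[578.67854896  37.16126416 150.95532561] 38.87831258544397
```

View pics/i1.png

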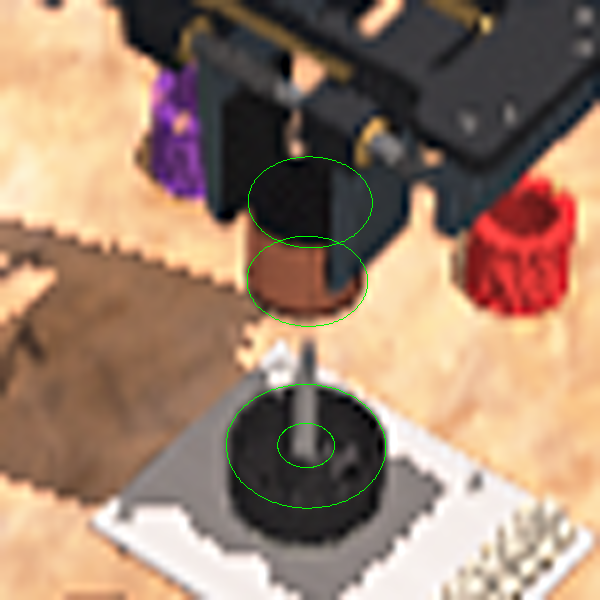

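send_rows([
  [[0,0,0,0.006,-0.003,-0.15,0.4],[0,0,0,0,0,-0.15,0.4],[0,0,0,0,0,-0.08,0.4],[0,0,0,0,0,-0.03,0.4],[0,0,0,0,0,-0.03,0.4],[0,0,0,0,0,-0.03,0.4],[0,0,0,0,0,0,0.4],[0,0,0,0,0,0,0.4]],
])

```text
time_s: 16.2
ee_pos: [580.7, 36.8, 58.0]
ee_rot: [179.9, -0.0, 73.7]
force: [-0.4, -0.2, -0.3]
gripper_width: 38.7
gripper_force: 25.0
```

send_rows([
  [[0,0,0,0,0,-0.025,0.4],[0,0,0,0,0,-0.025,0.4],[0,0,0,0,0,-0.013,0.4],[0,0,0,0,0,0,0.4],[0,0,0,0,0,0,0.4]],
])

```text
time_s: 16.7
ee_pos: [580.3, 36.7, 44.8]
ee_rot: [-180.0, 0.0, 73.7]
force: [-1.1, -0.1, 1.2]
gripper_width: 38.8
gripper_force: 25.0
```

send_rows([
  [[0,0,0,0,0,0,-0.2],[0,0,0,0,0,0,-0.2],[0,0,0,0,0,0,-0.2],[0,0,0,0,0,0.1,-0.2],[0,0,0,0,0,0.24,-0.2],[0,0,0,0,0,0.24,-0.2],[0,0,0,0,0,0.06,-0.5]],
])

```text
time_s: 17.4
ee_pos: [583.5, 36.9, 178.6]
ee_rot: [179.4, -0.2, 73.7]
force: [0.6, -0.0, -0.1]
gripper_width: 60.1
gripper_force: 0.0
```

send_rows([
  [[0,0,-0.091,-0.0833,-0.1077,0,-0.5],[0,0,-0.091,-0.0833,-0.1077,0,-0.5],[0,0,-0.091,-0.0833,-0.1077,0,-0.5],[0,0,-0.091,-0.0833,-0.1077,0,-0.5],[0,0,-0.091,-0.0833,-0.1077,0,-0.5],[0,0,-0.091,-0.0833,-0.1077,0,-0.5],[0,0,-0.091,-0.0833,-0.1077,0,-0.5],[0,0,-0.091,-0.0833,-0.1077,0,-0.5],[0,0,-0.091,-0.0833,-0.1077,0,-0.5],[0,0,0,0,0,0,-0.5],[0,0,0,0,0,0,-0.5]],
])

```text
time_s: 18.5
ee_pos: [430.3, -157.2, 172.5]
ee_rot: [-180.0, -0.0, 0.0]
force: [-0.0, -0.1, -0.2]
gripper_width: 68.3
gripper_force: 0.0
```

Run:
```python
from h import *
s=env.state();print(s["ee_pos"],s["gripper_width"],s["ee_rot"])
p,d=optics.grab_frame("side");o=np.load("side0.npz")["p"];t=np.load("top0.npz")["p"]
W=cloud("side",d);m=(abs(W[...,2]-58)<4)&(np.hypot(W[...,0]-580,W[...,1]-38)<24);print("coil top",m.sum(),W[m].mean(0))
a=np.linspace(0,2*np.pi,200)
def view(cam,im,u,v,C,n=30,S=260):
    k=S/n/2;q=cv2.resize(im[v-n:v+n,u-n:u+n],(S,S),interpolation=cv2.INTER_CUBIC)
    for c,r,z in C:
        e=(proj(cam,np.c_[c[0]+r*np.cos(a),c[1]+r*np.sin(a),0*a+z])-[u-n-.5,v-n-.5])*k
        cv2.polylines(q,[e.astype(np.int32)],True,(0,255,0),1)
    return q
b=(580,38.2);c=(431.5,-156.7)
A=view("side",p,333,185,[(b,20,58),(b,28,14)]);B=view("side",o,255,232,[(c,28,0),(c,28,26)]);D=view("top",t,362,236,[(c,28,0),(c,28,26)],n=20)
cv2.imwrite("pics/j1.png",np.hstack([A,B,D])[:,:,::-1])
```

```text
[ 430.25416796 -157.17593125  172.54009088] 68.29654236934212 [-1.79976753e+02 -1.37197462e-03  6.13079558e-03]
coil top 86 [580.8454084   34.16174809  58.15247056]
```

View pics/j1.png

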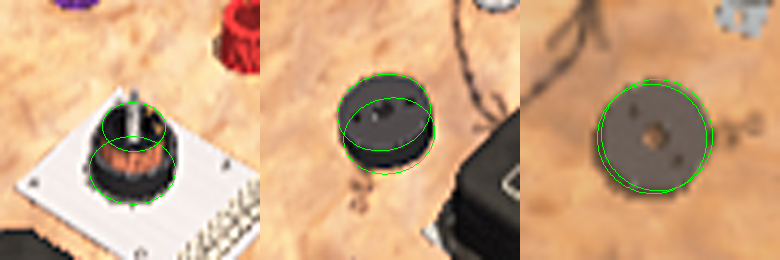

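The coil is seated in the pot (copper at (132,155)); the upper-half estimate fits both views. I'll grasp it.

send_rows([
  [[0,0,0,0.002,0.002,-0.2,-0.5],[0,0,0,0,0,-0.2,-0.5],[0,0,0,0,0,-0.2,-0.5],[0,0,0,0,0,-0.12,-0.5],[0,0,0,0,0,-0.1,-0.5],[0,0,0,0,0,0,-0.5],[0,0,0,0,0,0,0.2],[0,0,0,0,0,0,0.2],[0,0,0,0,0,0,0.2],[0,0,0,0,0,0,0.2]],
])

```text
time_s: 19.55
ee_pos: [431.5, -156.8, 9.6]
ee_rot: [180.0, -0.1, 0.0]
force: [0.0, 0.7, 0.5]
gripper_width: 55.5
gripper_force: 25.0
```

send_rows([
  [[0,0,0,0,0,0.1,0.2],[0,0,0,0,0,0.24,0.2],[0,0,0,0,0,0.24,0.2],[0,0,0,0,0,0.22,0.2],[0,0,0,0,0,0,0.2]],
])

```text
time_s: 20.05
ee_pos: [434.6, -158.2, 175.1]
ee_rot: [179.7, -0.8, -0.0]
force: [0.1, -0.3, -0.8]
gripper_width: 55.6
gripper_force: 25.0
```

send_rows([
  [[0,0,0.091,0.0828,0.1078,0,0.2],[0,0,0.091,0.0828,0.1078,0,0.2],[0,0,0.091,0.0828,0.1078,0,0.2],[0,0,0.091,0.0828,0.1078,0,0.2],[0,0,0.091,0.0828,0.1078,0,0.2],[0,0,0.091,0.0828,0.1078,0,0.2],[0,0,0.091,0.0828,0.1078,0,0.2],[0,0,0.091,0.0828,0.1078,0,0.2],[0,0,0.091,0.0828,0.1078,0,0.2],[0,0,0,0,0,0,0.2],[0,0,0,0,0,0,0.2]],
])

```text
time_s: 21.15
ee_pos: [579.1, 37.4, 167.7]
ee_rot: [-179.9, 0.1, 73.7]
force: [-0.2, -0.2, -1.6]
gripper_width: 55.8
gripper_force: 25.0
```

Run:
```python
from h import *
s=env.state();print(s["ee_pos"],s["gripper_width"],s["ee_rot"])
p,d=optics.grab_frame("side")
a=np.linspace(0,2*np.pi,200)
u,v,n=333,170,38;k=600/n/2
q=cv2.resize(p[v-n:v+n,u-n:u+n],(600,600),interpolation=cv2.INTER_CUBIC)
c=s["ee_pos"];z=c[2]-9;b=(580,38.2)
for c,r,z in [(c,28,z),(c,28,z+26),(c,6,z+26),(b,20,58),(b,1.5,94)]:
    e=(proj("side",np.c_[c[0]+r*np.cos(a),c[1]+r*np.sin(a),0*a+z])-[u-n-.5,v-n-.5])*k
    cv2.polylines(q,[e.astype(np.int32)],True,(0,255,0),1)
cv2.imwrite("pics/k1.png",q[:,:,::-1])
```

```text
[579.06995771  37.43156665 167.69918463] 55.76500153778822 [-1.79882597e+02  6.85543786e-02  7.36896504e+01]
```

View pics/k1.png

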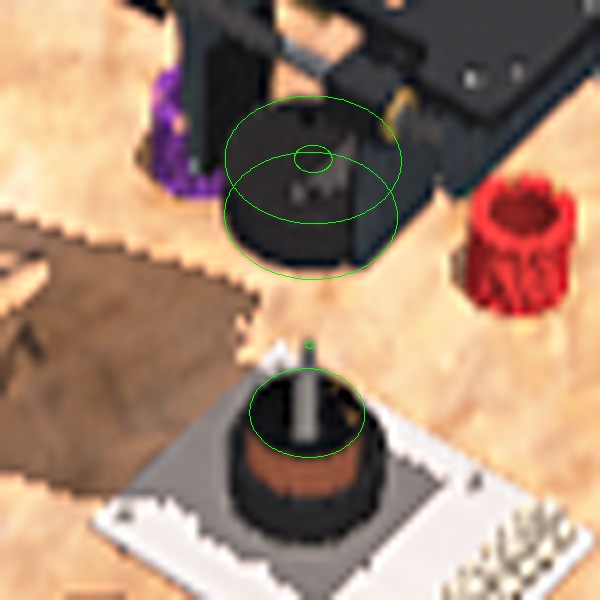

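send_rows([
  [[0,0,0,0.003,-0.003,-0.2,0.2],[0,0,0,0,0,-0.1,0.2],[0,0,0,0,0,-0.05,0.2],[0,0,0,0,0,-0.05,0.2],[0,0,0,0,0,-0.05,0.2],[0,0,0,0,0,0,0.2],[0,0,0,0,0,0,0.2]],
])

```text
time_s: 21.9
ee_pos: [580.8, 36.7, 79.2]
ee_rot: [179.9, -0.0, 73.7]
force: [0.1, -0.2, -2.0]
gripper_width: 55.6
gripper_force: 25.0
```

send_rows([
  [[0,0,0,0,0,-0.03,0.2],[0,0,0,0,0,-0.03,0.2],[0,0,0,0,0,-0.03,0.2],[0,0,0,0,0,-0.02,0.2],[0,0,0,0,0,0,0.2],[0,0,0,0,0,0,0.2]],
])

```text
time_s: 22.5
ee_pos: [580.5, 36.8, 56.6]
ee_rot: [-180.0, 0.0, 73.7]
force: [-0.3, -0.4, -1.5]
gripper_width: 55.9
gripper_force: 25.0
```

send_rows([
  [[0,0,0,0,0,-0.015,0.2],[0,0,0,0,0,-0.015,0.2],[0,0,0,0,0,0,0.2],[0,0,0,0,0,0,0.2]],
])

```text
time_s: 22.9
ee_pos: [580.4, 36.7, 50.7]
ee_rot: [-180.0, 0.0, 73.7]
force: [-0.4, -0.4, -2.6]
gripper_width: 55.7
gripper_force: 25.0
```

send_rows([
  [[0,0,0,0,0,-0.006,0.2],[0,0,0,0,0,0,0.2],[0,0,0,0,0,0,0.2]],
])

```text
time_s: 23.2
ee_pos: [580.6, 36.7, 49.7]
ee_rot: [180.0, -0.0, 73.7]
force: [0.2, 0.6, -1.2]
gripper_width: 55.6
gripper_force: 25.0
```

send_rows([
  [[0,0,0,0,0,0,-0.4],[0,0,0,0,0,0,-0.4],[0,0,0,0,0,0,-0.4],[0,0,0,0,0,0.1,-0.4],[0,0,0,0,0,0.24,-0.4],[0,0,0,0,0,0.24,-0.2],[0,0,0,0,0,0.04,-0.1]],
])

```text
time_s: 23.9
ee_pos: [584.0, 36.9, 180.0]
ee_rot: [179.3, -0.2, 73.7]
force: [1.5, 0.7, 0.4]
gripper_width: 51.6
gripper_force: 0.0
```

send_rows([
  [[0,0,0.0806,-0.1348,-0.0695,0,-0.1],[0,0,0.0806,-0.1348,-0.0695,0,-0.1],[0,0,0.0806,-0.1348,-0.0695,0,-0.1],[0,0,0.0806,-0.1348,-0.0695,0,-0.1],[0,0,0.0806,-0.1348,-0.0695,0,-0.1],[0,0,0,0,0,0,-0.1],[0,0,0,0,0,0,-0.1]],
])

```text
time_s: 24.6
ee_pos: [445.7, -32.9, 173.6]
ee_rot: [179.9, 0.0, 109.9]
force: [0.6, 0.2, -0.7]
gripper_width: 50.3
gripper_force: 0.0
```

Run:
```python
from h import *
s=env.state();print(s["ee_pos"],s["gripper_width"],s["ee_rot"])
p,d=optics.grab_frame("side");o=np.load("side0.npz")["p"];t=np.load("top0.npz")["p"]
W=cloud("side",d);m=(abs(W[...,2]-66)<6)&(np.hypot(W[...,0]-580,W[...,1]-38)<32);print("core top",m.sum(),W[m].mean(0),np.linalg.lstsq(np.c_[W[m][:,:2]-[580,38],np.ones(m.sum())],W[m][:,2],rcond=None)[0])
a=np.linspace(0,2*np.pi,200)
def view(cam,im,u,v,C,n=30,S=260):
    k=S/n/2;q=cv2.resize(im[v-n:v+n,u-n:u+n],(S,S),interpolation=cv2.INTER_CUBIC)
    for c,r,z in C:
        e=(proj(cam,np.c_[c[0]+r*np.cos(a),c[1]+r*np.sin(a),0*a+z])-[u-n-.5,v-n-.5])*k
        cv2.polylines(q,[e.astype(np.int32)],True,(0,255,0),1)
    return q
b=(580,38.2);c=(445.7,-32.5)
A=view("side",p,333,185,[(b,28,66),(b,28,14)]);B=view("side",o,280,200,[(c,18,0),(c,18,8)],n=20);D=view("top",t,323,233,[(c,18,0),(c,6,10)],n=14)
cv2.imwrite("pics/l1.png",np.hstack([A,B,D])[:,:,::-1])
```

```text
[445.6541535  -32.87082622 173.60044525] 50.34172964727057 [1.79943453e+02 6.58013785e-03 1.09857231e+02]
core top 265 [581.06166822  32.62734775  66.28479805] [-1.55006133e-02  1.80652187e-02  6.63983127e+01]
```

View pics/l1.png

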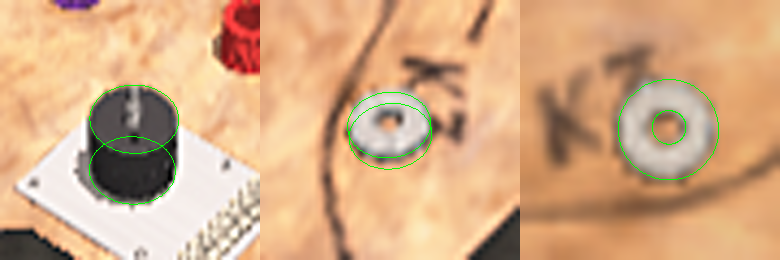

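The upper half sits level with its top at 66 mm, and the collar estimate fits both views.

send_rows([
  [[0,0,0,0,0,-0.2,-0.1],[0,0,0,0,0,-0.2,-0.1],[0,0,0,0,0,-0.2,-0.1],[0,0,0,0,0,-0.15,-0.1],[0,0,0,0,0,-0.1,-0.1],[0,0,0,0,0,0,-0.1],[0,0,0,0,0,0,0.5],[0,0,0,0,0,0,0.5],[0,0,0,0,0,0,0.5],[0,0,0,0,0,0,0.5]],
], grip_force=20)

```text
time_s: 25.65
ee_pos: [445.8, -32.7, 3.7]
ee_rot: [180.0, 0.0, 110.0]
force: [0.2, 0.0, -1.4]
gripper_width: 34.8
gripper_force: 20.0
```

send_rows([
  [[0,0,0,0,0,0.1,0.5],[0,0,0,0,0,0.24,0.5],[0,0,0,0,0,0.24,0.5],[0,0,0,0,0,0.15,0.5],[0,0,0,0.1346,0.07,0,0.5],[0,0,0,0.1346,0.07,0,0.5],[0,0,0,0.1346,0.07,0,0.5],[0,0,0,0.1346,0.07,0,0.5],[0,0,0,0.1346,0.07,0,0.5],[0,0,0,0,0,0,0.5],[0,0,0,0,0,0,0.5]],
])

```text
time_s: 26.75
ee_pos: [579.9, 37.4, 149.1]
ee_rot: [-179.9, -0.0, 110.0]
force: [0.6, 0.1, -1.1]
gripper_width: 34.7
gripper_force: 20.0
```

send_rows([
  [[0,0,0,0,0,-0.15,0.5],[0,0,0,0,0,-0.06,0.5],[0,0,0,0,0,-0.05,0.5],[0,0,0,0,0,-0.04,0.5],[0,0,0,0,0,0,0.5],[0,0,0,0,0,0,0.5]],
])

```text
time_s: 27.35
ee_pos: [580.6, 37.2, 90.0]
ee_rot: [180.0, 0.0, 110.0]
force: [0.3, -0.4, -0.7]
gripper_width: 34.2
gripper_force: 20.0
```

Threaded without force. I'll lower it to just above its seat (TCP about 71) and release.

send_rows([
  [[0,0,0,0,0,-0.04,0.5],[0,0,0,0,0,-0.035,0.5],[0,0,0,0,0,-0.02,0.5],[0,0,0,0,0,0,0.5],[0,0,0,0,0,0,0.5],[0,0,0,0,0,0,-0.1],[0,0,0,0,0,0,-0.1],[0,0,0,0,0,0,-0.1]],
])

```text
time_s: 28.15
ee_pos: [580.4, 37.2, 70.8]
ee_rot: [180.0, 0.0, 110.0]
force: [0.4, -0.0, 0.3]
gripper_width: 50.2
gripper_force: 0.0
```

send_rows([
  [[0,0,0,0,0,0.1,-0.1],[0,0,0,0,0,0.24,-0.1],[0,0,0,0,0,0.2,-0.1],[0,0,0,-0.2,0,0,-0.1],[0,0,0,-0.2,0,0,-0.1],[0,0,0,-0.2,0,0,-0.1],[0,0,0,0,0,0,-0.1],[0,0,0,0,0,0,-0.1],[0,0,0,0,0,0,-0.1]],
])

```text
time_s: 29.05
ee_pos: [461.6, 37.3, 179.1]
ee_rot: [179.9, 0.0, 110.0]
force: [0.1, -0.2, 0.0]
gripper_width: 50.3
gripper_force: 0.0
```

Run:
```python
from h import *
s=env.state();print(s["ee_pos"],s["time_s"],s["force"])
p,d=optics.grab_frame("side");q,e=optics.grab_frame("top")
for c,dd in(("side",d),("top",e)):
    W=cloud(c,dd)
    for n,z,r in(("collar",76,20),("core",66,30)):
        m=(abs(W[...,2]-z)<4)&(np.hypot(W[...,0]-580,W[...,1]-38)<r);print(c,n,m.sum(),W[m].mean(0))
a=np.linspace(0,2*np.pi,200);u,v,n=333,180,40;k=600/n/2
im=cv2.resize(p[v-n:v+n,u-n:u+n],(600,600),interpolation=cv2.INTER_CUBIC)
b=(580,38.2)
for r,z in((28,14),(28,66),(18,66),(18,74)):
    x=(proj("side",np.c_[b[0]+r*np.cos(a),b[1]+r*np.sin(a),0*a+z])-[u-n-.5,v-n-.5])*k
    cv2.polylines(im,[x.astype(np.int32)],True,(0,255,0),1)
cv2.imwrite("pics/m1.png",im[:,:,::-1])
```

```text
[461.6374204   37.27696643 179.06968049] 29.05 [ 0.05123118 -0.22060595  0.04725752]
side collar 98 [580.42862239  34.30105324  75.83601547]
side core 148 [582.72707255  29.82284409  66.40988906]
top collar 17 [585.55620263  29.32871087  76.3094555 ]
top core 34 [594.50795835  30.9199877   66.05323542]
```

View pics/m1.png

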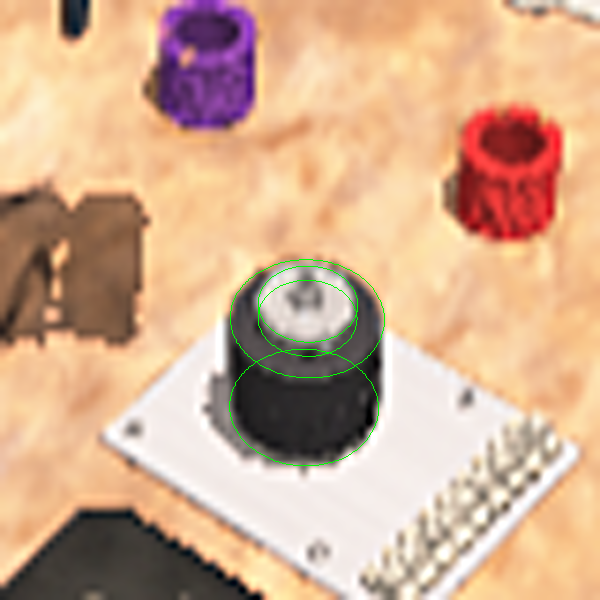

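The full stack stands seated and centred, with the collar (308,303) level at 76 mm and the gripper clear.

```bash
python3 -c "
from workcell import env
print(env.job_done())"
```

```text
the job is handed in; nothing more can be done
None
```

The choke is built on the bolt in the right order and the job is handed in at about 29 s; the last pictures showed the stack level and standing free with its top at 76 mm, but I did not re-measure the bystanders, and no verdict came back.

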